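# Line up four blanks in the batch jig and lock them with the cam

### The job

Four blanks lie in a row in the holding jig, short of its end stop. With the fingertips, push the row along the fence as one train until it is tight against the end stop with no gaps, then swing the cam lever round until its cam presses firmly on the last blank and locks it. Grasp and lift nothing, and leave the loose spare block and the wax tin where they are.

Things in the scene. Friction and masses are not known exactly. Their poses are not given: they have to be found in the camera images.
- jig: The holding jig, fixed to the bench: plywood base 340 x 149 mm, 12 mm thick (y from -70.5 to +78.5 mm). Origin half-way along and across the channel, at bench level; z up, x along the channel towards the end stop, y across it towards the cam side. The channel is 93 mm wide, its floor 12 mm above the bench; its -x end is open.
- stop_face (a point): Centre of the end stop's face that the first blank comes to rest on, at x = +145 mm of the jig, 28 mm above the bench. The stop is a cross bar 25 mm thick, top 40 mm above the bench.
- fence_top (a point): Middle of the top of the fence along the channel's -y side: 24 mm wide, 340 mm long, 40 mm above the bench; its inner face is at y = -46.5 mm of the jig.
- rail_top (a point): Middle of the top of the low rail along the channel's +y side: 32 mm wide, 340 mm long, 24 mm above the bench; its inner face is at y = +46.5 mm of the jig. The cam turns on top of it.
- blank_1: First blank of the row, next to the end stop: a plain wooden block, 45 mm along the row (its x) x 90 mm across (its y) x 32 mm high, 50 to 105 g. Origin at the centre of its underside; x points towards the end stop. It slides on the jig's floor, with 3 mm of side play in the channel.
- blank_2: Second blank, the same, behind the first (touching or within about 2 mm, as are all neighbours).
- blank_3: Third blank, the same.
- blank_4: Last blank of the row, the same: the one to push on. Its free rear face is 22.5 mm behind its origin, towards the open end. When the row is home (60 to 110 mm further on) its origin is 157.5 mm from the stop face.
- cam (a joint): Angle of the cam lever about its upright bolt, rad; 0 = open, limit 1.75, grows anticlockwise seen from above; starts at 0 to 0.35. At value q the lever points 1.745 + q from the jig's x axis. The cam meets the last blank at about 0.6 to 1.2 and locks at about 1.3. The bolt is stiff (0.05 N m): the lever stays where it is left. A push of 4 to 8 N near the lever's end locks it well.
- cam_pivot (a point): Axis of the cam's bolt, on the low rail, 34 mm above the bench (half-way up the cam). The cam is a round wooden disc 40 mm across, 26 to 42 mm above the bench, its centre 6 mm off the bolt; disc and lever are one piece.
- lever_end (a point): Centre of the round end (23 mm across) of the cam lever, 86 mm from the bolt axis, 34 mm above the bench. The lever is a dark wooden bar 16 mm wide, from 27 to 41 mm above the bench.
- spare_block: Bystander: a loose wooden block 40 x 50 x 24 mm on the bench. Origin at the centre of its underside.
- wax_tin: Bystander: a round green tin, 86 mm across and 29 mm high. Origin at the centre of its underside.

How it is judged (in metres and radians):
On the way, in this order (a step that is already met when the one before it is completed fails the run):
1. the whole row of four blanks is up against the end stop, with no gaps left (x of blank_1 in the frame of jig above 0.1195 m and x of blank_2 in the frame of jig above 0.0745 m and x of blank_3 in the frame of jig above 0.0295 m and x of blank_4 in the frame of jig above -0.0155 m and angle between the x axis of each of blank_1, blank_2, blank_3, blank_4 and the x axis of jig, either way round below 0.06 rad and height (world z) of each of blank_1, blank_2, blank_3, blank_4 below 0.016 m), for 0.2 s.
2. the cam lever is swung round and its cam bears on the last blank (value of joint cam above 1.1 rad and contact force between cam and blank_4 above 5 N), for 0.2 s.
At the end, for the whole second after the job is handed in: All four blanks lie flat in the channel, square to the jig within about 3 degrees, each within 3 mm of its place in a tight row against the end stop; the cam lever is turned past 1.1 rad and its cam presses on the last blank with more than 5 N; the blanks are at rest (all of step 1 and all of step 2 and linear speed of each of blank_1, blank_2, blank_3, blank_4 below 0.01 m/s); the robot touches nothing.
It fails at once if a blank is lifted off the floor of the jig or tipped up (height (world z) of any of blank_1, blank_2, blank_3, blank_4 above 0.024 m or angle between any of blank_1, blank_2, blank_3, blank_4's own z axis and vertical above 0.25 rad).
It fails at once if the row is pulled apart (a gap of more than 15 mm between neighbouring blanks) (distance between blank_1 and blank_2 above 0.06 m or distance between blank_2 and blank_3 above 0.06 m or distance between blank_3 and blank_4 above 0.06 m).
It fails at once if the spare block or the wax tin is moved (distance of any of spare_block, wax_tin from where it was at the start of the episode above 0.02 m).
It also fails if it takes over 48 s, if anything falls off the work surface, if the arm or the gripper's body presses on something with over 40 N, if the wrist force passes 120 N, or if a joint passes its speed limit or range.

### The arm

A 6-joint arm with a two-finger parallel gripper is mounted at the origin on the work surface; the furniture and walls round the work are solid. World frame = base frame: x ahead of the robot, y to its left, z up, the work surface at z = 0. Lengths are in mm, angles in rad, forces in N, time in s.
With the tool pointing down it reaches from about 300 to 850 mm from the base axis. Payload 4.2 kg.
Tool frame: the origin (TCP) lies midway between the tips of the shut fingers; the grasp point (between the pads) lies 19 mm behind it; z points along the fingers, y is the direction in which the jaws open and shut (so a half turn about z gives the same grasp; the last joint's range is limited). The gripper opens to 91 mm and grips with 3 to 60 N. Pads are 32 mm wide; open, the fingers measure 118 mm over their backs; the gripper's body (76 mm by 178 mm) begins 60 mm behind the grasp point.
Start: joints at [-1.359, 0.32, 1.565, -0, 1.257, -0.02], TCP at [132.097, -559.637, 213.976] pointing down, gripper open.
Joint ranges: [-3.11, 3.11], [-0.84, 2.01], [0.21, 2.61], [-1.34, 4.49], [0.05, 2.63], [-2.56, 2.56]. Speed limits (rad/s): [2.57, 2.57, 3.14, 3.14, 3.14, 3.14].

### API

Orientations are given as a unit quaternion [w, x, y, z].
In Python, from bench import manip, cams gives the robot as it stands.
- The arm moves only by the tool jog_arm, never from a script. Its argument "increments" is text: rows parted by semicolons, each of 7 numbers parted by spaces: the opening, from 0 (shut) to 1 (fully open), then the shift along the tool's x, y, z in mm, then the turn, a rotation vector about the tool's x, y, z in degrees. In form: fingers dx dy dz rx ry rz; .... A call has 1 to 8 rows; each row is the pose to reach, as a shift and turn from the pose measured when the call began, along the tool's axes at that moment; what a row does not reach only later rows make up. A row lasts 1/10 s, in which the tool goes at most 50 mm and 8.59 degrees, less where a joint would pass 70% of its speed; a pose out of reach is approached as far as the arm can. A call with a gripper value outside its range is refused whole. The fingers move at their own pace and stop on an object; "grip_force" is the grip in N (left out, the last holds). Time passes only in rows, so rows that repeat a pose let the fingers close. It gives the time, the measured TCP pose, the force and the opening at its end, in the units of the state.
- manip.observe(): the state, without advancing time (a new reading comes with each control period).
- cams.grab_frame(name): name is "scene" or "top" or "wrist"; returns a dict with "pixels" (420x560x3 uint8, blue, green, red), "K" (3x3 intrinsics, pixels), "k1" (the pictures are not rectified: a ray, as slopes to the right and down, at radius r is drawn at 1 + k1 r^2 times it, then the intrinsics apply), "cam_to_world" (4x4, takes a point from camera to world coordinates); the wrist camera has in their place "hand_eye" (4x4, takes a point from camera to tool coordinates, whose origin is the TCP and whose axes are the flange's). Camera axes: x right, y up, looking along -z (the intrinsics and any distortion apply to the point x, -y, -z); pixel columns grow to the right and rows downward; lengths in mm; the calibration is good to about 2 mm. A picture is of the moment at which its call begins: read the wrist's pose just before it. There is no depth.
- manip.close_job(): hands the job in, once; it reports no verdict.
The state is a dict: "t": time; "q": joint angles; "joint_vel": joint speeds; "tau": joint torques, N m; "tcp_pos": TCP position; "eef_rot": TCP orientation; "wrist_force": force on the tool from outside, world axes, zero at the start; "torque": the same for the moment, N m; "finger_gap": finger opening in mm.
Only numpy, scipy, OpenCV 4.12 (cv2) and the standard library are available. Lean on these libraries where they do the work, as an engineer would, in place of code of your own. Each camera call takes 0.05 s, during which the arm holds its last target.

## Working session

There is one attempt and no reset: what is moved stays moved. The work goes in short steps, Python scripts to look and compute and a tool call to move; the robot and the scene stay as the last step left them, time stands still between calls to the robot, and variables do not carry over. Pictures are saved under pics/ and viewed, and the job is handed in when it is done.

Besides the shell and the picture viewer there is one more tool, called in YAML: its name, and indented under it one key for each argument. jog_arm: Moves the arm, as the interface text tells. Its arguments: {"type":"object","properties":{"increments":{"type":"string"},"grip_force":{"type":"number"}},"required":["increments"]}

```bash
mkdir -p pics; ls; cat > h.py <<'E'
import numpy as np, cv2
from bench import manip, cams
def grab(n, fn=None):
    f=cams.grab_frame(n)
    if fn: cv2.imwrite('pics/'+fn, f['pixels'])
    return f
E
python3 - <<'E'
from h import *
s=manip.observe(); print(s)
for n in ['scene','top']:
    f=grab(n,n+'0.png'); print(n,f['K'],f['k1'],f['cam_to_world'])
    np.savez(n+'0.npz',**f)
E
```

```text
pics
{'t': 0.0, 'q': array([-1.35898470e+00,  3.20318214e-01,  1.56568593e+00, -1.95068033e-05,
        1.25738316e+00, -1.99927274e-02]), 'joint_vel': array([ 0.00044598, -0.0012993 , -0.00101767, -0.00028991,  0.00017562,
        0.00066046]), 'tau': array([-2.22975104e-03, -4.12460768e+01, -2.31972116e+01,  7.27452664e-02,
        4.57422389e-02, -1.64772214e-04]), 'tcp_pos': array([ 131.98955117, -559.12693837,  213.10248679]), 'eef_rot': array([-8.92310810e-04,  9.93290109e-01,  1.15645810e-01, -9.51628246e-05]), 'wrist_force': array([ 0.14957145,  0.4187776 , -0.4424354 ]), 'torque': array([-0.00084522, -0.024939  ,  0.02768567]), 'finger_gap': 91.07764684524294}
scene [[519.57669819   0.         284.11064239]
 [  0.         519.57669819 211.57169135]
 [  0.           0.           1.        ]] 0.016563924196017443 [[-7.04958963e-01  3.50393770e-01 -6.16649873e-01 -1.84583490e+02]
 [-7.09196798e-01 -3.58706260e-01  6.06934692e-01  7.04896973e+02]
 [-8.53003509e-03  8.65190167e-01  5.01371333e-01  6.80478855e+02]
 [ 0.00000000e+00  0.00000000e+00  0.00000000e+00  1.00000000e+00]]
top [[489.38110148   0.         279.64141158]
 [  0.         489.38110148 214.55498241]
 [  0.           0.           1.        ]] -0.13177847732950418 [[ 4.80404775e-03  9.84844559e-01 -1.73372768e-01  3.94744307e+02]
 [-9.99985652e-01  4.32039877e-03 -3.16691955e-03 -5.13624488e+01]
 [-2.36988399e-03  1.73385495e-01  9.84851184e-01  1.18069675e+03]
 [ 0.00000000e+00  0.00000000e+00  0.00000000e+00  1.00000000e+00]]
```

View pics/top0.png

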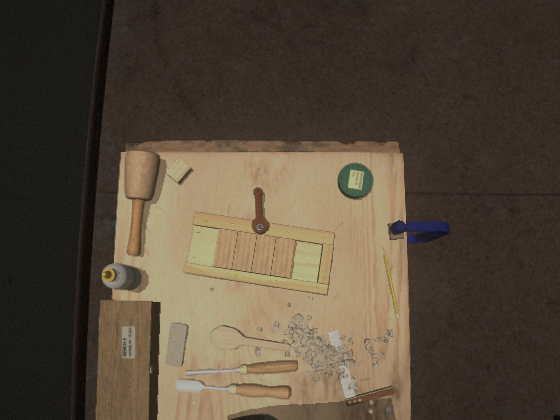

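View pics/scene0.png

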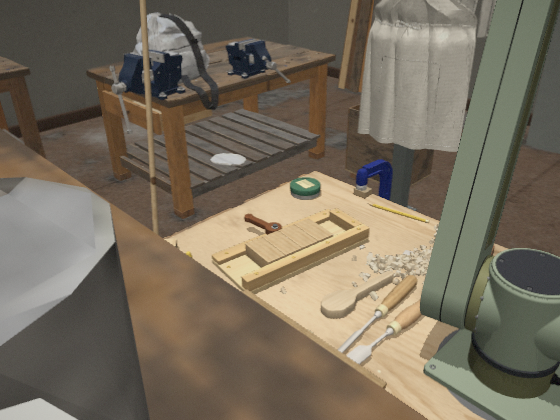

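The top view shows the jig at about (185-335, 212-295), with the end stop on the right (near 325, 265). The cam bolt is at (260, 227), the lever end at (258, 191), the wax tin at (356, 181) and the spare block at (178, 171). I'll zoom in to pick exact corners.

```bash
python3 - <<'E'
from h import *
im=cv2.imread('pics/top0.png')
c=im[175:305,170:345]
cv2.imwrite('pics/top0z.png',cv2.resize(c,None,fx=4.5,fy=4.5,interpolation=cv2.INTER_CUBIC))
E
```

```text
(no output)
```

View pics/top0z.png

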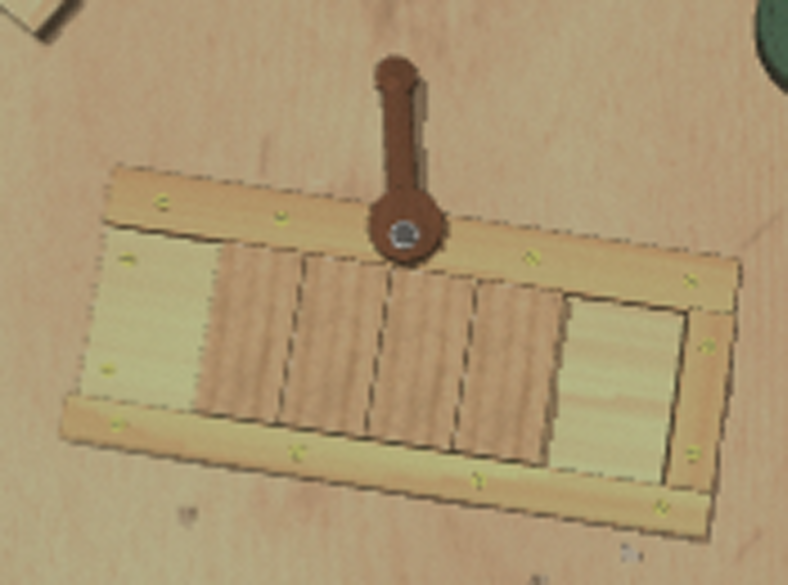

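```bash
cat >> h.py <<'E'
def ray(f,px):
    p=cv2.undistortPoints(np.array(px,float).reshape(-1,1,2),f['K'],np.array([float(f['k1']),0,0,0]))[:,0]
    d=np.c_[p[:,0],-p[:,1],-np.ones(len(p))]
    T=f['cam_to_world']; return T[:3,3], d@T[:3,:3].T
def onz(f,px,z):
    o,d=ray(f,px); z=np.broadcast_to(z,len(d)); return o+d*((z-o[2])/d[:,2])[:,None]
E
python3 - <<'E'
from h import *
f=dict(np.load('top0.npz'))
Z=lambda l:[(170+(x+.5)/4.5-.5,175+(y+.5)/4.5-.5) for x,y in l]
fi=onz(f,Z([(68,398),(712,492)]),40); ro=onz(f,Z([(118,165),(742,258)]),24)
sf=onz(f,Z([(688,312),(664,484)]),40)
for n,a in zip(['fence in','rail out','stop'],[fi,ro,sf]): 
    d=a[1]-a[0]; print(n,a.round(1).tolist(),np.linalg.norm(d),np.arctan2(d[1],d[0]))
ex=(fi[1]-fi[0])[:2]/np.linalg.norm((fi[1]-fi[0])[:2]); e2=(ro[1]-ro[0])[:2]; e2/=np.linalg.norm(e2)
ex=ex+e2; ex/=np.linalg.norm(ex); ey=np.array([-ex[1],ex[0]])
print('yaw',np.arctan2(ex[1],ex[0]), 'width fence in->rail out',(ro[:,:2].mean(0)-fi[:,:2].mean(0))@ey,'exp 125')
# jig origin
oy=(fi[:,:2].mean(0)@ey+46.5 + ro[:,:2].mean(0)@ey-78.5)/2
ox=(sf[:,:2].mean(0)@ex)-145
ox2=(ro[:,:2].mean(0)@ex); print('ox',ox,ox2)
o=ox*ex+oy*ey; print('origin',o)
np.savez('jig.npz',o=o,ex=ex,ey=ey)
J=lambda p:np.c_[(p[:,:2]-o)@ex,(p[:,:2]-o)@ey]
print('blank4 rear',J(onz(f,Z([(220,242),(196,408)]),44)),'front1',J(onz(f,Z([(566,290),(547,465)]),44)))
pv=onz(f,Z([(403,233)]),44);le=onz(f,Z([(396,74)]),41)
print('pivot',pv,J(pv),'lever',le,J(le)); d=(J(le)-J(pv))[0]; print(np.linalg.norm(d),np.arctan2(d[1],d[0])-1.745)
print('tin,spare',onz(f,[(356,181)],29),onz(f,[(178,171)],24), J(onz(f,[(356,181)],29)),J(onz(f,[(178,171)],24)))
E
```

```text
fence in [[479.3, 174.0, 40.0], [432.8, -160.2, 40.0]] 337.4154463109539 -1.7090285728419934
rail out [[605.5, 154.6, 24.0], [556.8, -178.9, 24.0]] 337.0701912125026 -1.7159191054846186
stop [[526.0, -148.5, 40.0], [436.8, -135.4, 40.0]] 90.14738711314536 2.9957163766711425
yaw -1.712473839163306 width fence in->rail out 126.57061625603079 exp 125
ox -72.42166400609851 -70.05716088872286
origin [502.98200234   1.41273966]
blank4 rear [[-101.82825596   44.25453746]
 [ -99.8207703   -43.12289995]] front1 [[ 80.5854525   45.68293667]
 [ 83.71644787 -45.39030044]]
pivot [[5.66406943e+02 2.60352989e-01 4.40000000e+01]] [[-7.81501604 62.95217715]] lever [[652.08792684   5.15030901  41.        ]] [[-24.75447635 147.08420054]]
85.8204094272152 0.024483656278913246
tin,spare [[ 681.0021132  -232.60765097   29.        ]] [[705.90683853 202.55118833  24.        ]] [[206.53847271 209.28106076]] [[-227.77694759  172.49007746]]
```

```bash
cat >> h.py <<'E'
from scipy.spatial.transform import Rotation as R
J=np.load('jig.npz')
def j2w(x,y): return J['o']+x*J['ex']+y*J['ey']
def w2j(p): return np.array([(p[:2]-J['o'])@J['ex'],(p[:2]-J['o'])@J['ey']])
def cur():
    s=manip.observe(); q=s['eef_rot']; return s,R.from_quat([q[1],q[2],q[3],q[0]])
def down(yawx): # tool pointing down, tool x at world yaw
    c,s_=np.cos(yawx),np.sin(yawx); return R.from_matrix(np.c_[[c,s_,0],[s_,-c,0],[0,0,-1]])
def inc(jx,jy,z,jyaw):
    """target in jig coords, tool x at jig yaw -> increments"""
    s,r=cur(); p=np.r_[j2w(jx,jy),z]; y=jyaw+np.arctan2(J['ex'][1],J['ex'][0])
    d=r.inv().apply(p-s['tcp_pos']); v=(r.inv()*down(y)).as_rotvec(degrees=True)
    return np.r_[d,v].round(1)
def st():
    s,r=cur(); x=r.as_matrix()[:,0]
    print('t',s['t'],'tcp',s['tcp_pos'].round(1),'jig',w2j(s['tcp_pos']).round(1),'jyaw',round(np.arctan2(x@np.r_[J['ey'],0],x@np.r_[J['ex'],0]),3),'tilt',np.degrees(np.arccos(-r.as_matrix()[2,2])).round(2),'F',s['wrist_force'].round(2),'Fjig',(s['wrist_force'][:2]@J['ex']).round(2),(s['wrist_force'][:2]@J['ey']).round(2),'gap',s['finger_gap'].round(1),'q',s['q'].round(2))
E
python3 - <<'E'
from h import *
st(); print(inc(-135,0,200,np.pi), inc(-135,0,200,0))
E
```

```text
Traceback (most recent call last):
  File "h.py", line 28, in st
    print('t',s['t'],'tcp',s['tcp_pos'].round(1),'jig',w2j(s['tcp_pos']).round(1),'jyaw',round(np.arctan2(x@np.r_[J['ey'],0],x@np.r_[J['ex'],0]),3),'tilt',np.degrees(np.arccos(-r.as_matrix()[2,2])).round(2),'F',s['wrist_force'].round(2),'Fjig',(s['wrist_force'][:2]@J['ex']).round(2),(s['wrist_force'][:2]@J['ey']).round(2),'gap',s['finger_gap'].round(1),'q',s['q'].round(2))
                                                                                                                                                                                                                                                                                                                                          ^^^^^^^^^^^^^^^^^^^^^
AttributeError: 'float' object has no attribute 'round'
```

```bash
sed -i "s/s\['finger_gap'\].round(1)/round(s['finger_gap'],1)/" h.py
python3 - <<'E'
from h import *
st(); print(inc(-135,0,200,np.pi), inc(-135,0,200,0))
E
```

```text
t 0.1 tcp [ 132.  -559.2  213.2] jig [ 607.4 -288.1] jyaw 1.944 tilt 0.09 F [-0.11  0.26 -0.39] Fjig -0.24 -0.14 gap 91.1 q [-1.36  0.32  1.57 -0.    1.26 -0.02]
[ 5.391e+02 -5.860e+02  1.410e+01 -1.000e-01 -1.000e-01 -6.860e+01] [ 5.391e+02 -5.860e+02  1.410e+01 -1.000e-01  1.000e-01  1.114e+02]
```

jog_arm:
  increments: "0.5 539 -586 14 0 0 -68.6;0.5 539 -586 14 0 0 -68.6;0.5 539 -586 14 0 0 -68.6;0.5 539 -586 14 0 0 -68.6;0.5 539 -586 14 0 0 -68.6;0.5 539 -586 14 0 0 -68.6;0.5 539 -586 14 0 0 -68.6;0.5 539 -586 14 0 0 -68.6"

```text
t: 0.9
tcp_pos: [328.2, -209.0, 206.9]
eef_rot: [-0.001, 0.754, 0.657, 0.0]
wrist_force: [0.8, -0.1, -0.3]
finger_gap: 45.8
```

```bash
python3 - <<'E'
from h import *
st(); print(inc(-135,0,200,np.pi))
E
```

```text
t 0.9 tcp [ 328.2 -209.   206.9] jig [ 232.9 -143.4] jyaw -3.136 tilt 0.09 F [ 0.82 -0.1  -0.28] Fjig -0.02 0.83 gap 45.8 q [-0.6   0.03  1.95  0.    1.16 -0.46]
[ 3.671e+02  1.454e+02  7.400e+00 -0.000e+00 -1.000e-01  3.000e-01]
```

jog_arm:
  increments: "0.5 367 145.4 7 0 0 -0.3;0.5 367 145.4 7 0 0 -0.3;0.5 367 145.4 7 0 0 -0.3;0.5 367 145.4 7 0 0 -0.3;0.5 367 145.4 7 0 0 -0.3;0.5 367 145.4 7 0 0 -0.3;0.5 367 145.4 7 0 0 -0.3;0.5 367 145.4 7 0 0 -0.3"

```text
t: 1.7
tcp_pos: [522.6, 137.2, 200.0]
eef_rot: [-0.001, 0.752, 0.66, 0.0]
wrist_force: [0.9, -1.3, -0.1]
finger_gap: 45.4
```

jog_arm:
  increments: "0.5 0 0 0 0 0 0"

```text
t: 1.8
tcp_pos: [524.7, 141.5, 199.0]
eef_rot: [-0.001, 0.75, 0.661, 0.001]
wrist_force: [-0.8, 0.1, -0.9]
finger_gap: 45.4
```

```bash
python3 - <<'E'
from h import *
st(); print(inc(-135,0,200,np.pi)); f=grab('wrist','w1.png'); np.savez('w1.npz',**f); print(f['hand_eye'])
E
```

```text
t 1.8 tcp [524.7 141.5 199. ] jig [-141.8    1.7] jyaw -3.125 tilt 0.17 F [-0.77  0.06 -0.88] Fjig 0.05 -0.77 gap 45.4 q [0.24 0.28 1.66 0.   1.2  0.36]
[-6.7 -1.8 -1.  -0.  -0.2  0.9]
[[-3.66154553e-04  9.60969777e-01  2.76653130e-01  7.85487064e+01]
 [ 9.99999499e-01  9.40921571e-05  9.96680033e-04  2.19831744e+00]
 [ 9.31748499e-04  2.76653356e-01 -9.60969330e-01 -1.70563551e+02]
 [ 0.00000000e+00  0.00000000e+00  0.00000000e+00  1.00000000e+00]]
```

View pics/w1.png

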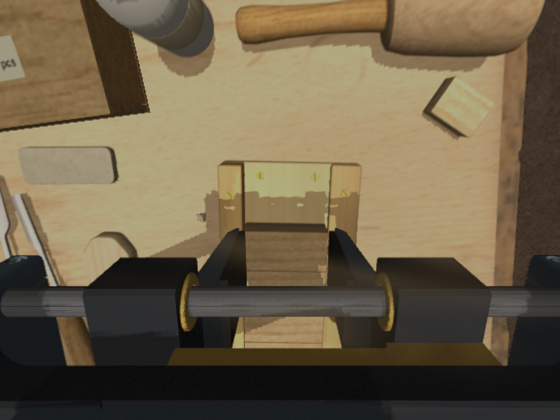

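The wrist view shows the open end of the channel at the top, with blank 4's rear edge at about row 226-230, columns 246-328. I'll cross-check the pose from it.

```bash
python3 - <<'E'
from h import *
im=cv2.imread('pics/w1.png'); c=im[150:300,200:380]; cv2.imwrite('pics/w1z.png',cv2.resize(c,None,fx=4,fy=4,interpolation=cv2.INTER_CUBIC))
E
```

```text
(no output)
```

View pics/w1z.png

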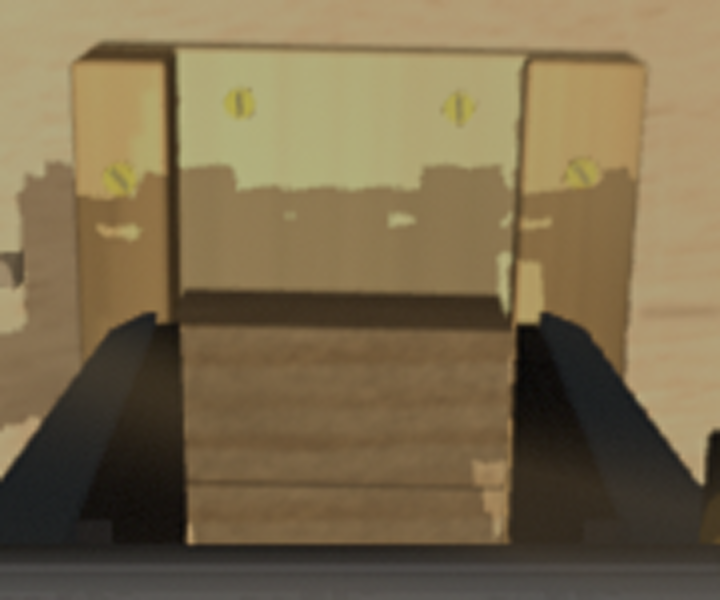

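```bash
python3 - <<'E'
from h import *
f=dict(np.load('w1.npz')); s,r=cur()
T=np.eye(4);T[:3,:3]=r.as_matrix();T[:3,3]=s['tcp_pos']; f['cam_to_world']=T@f['hand_eye']
Z=lambda l:[(200+(x+.5)/4-.5,150+(y+.5)/4-.5) for x,y in l]
for n,p,z in [('floor end',[(176,48),(525,58)],12),('rear bot',[(183,293),(510,297)],12),('rear top',[(185,325),(513,328)],44),('fence in',[(168,60),(158,322)],40),('rail in',[(527,60),(515,322)],24)]:
    print(n,[w2j(a).round(1).tolist() for a in onz(f,Z(p),z)])
st();print('above',inc(-135,0,120,np.pi),'low',inc(-135,0,24,np.pi))
E
```

```text
floor end [[-166.1, -44.9], [-164.8, 49.4]]
rear bot [[-96.3, -44.3], [-96.6, 48.7]]
rear top [[-98.4, -39.9], [-98.9, 45.7]]
fence in [[-167.1, -43.3], [-97.6, -47.5]]
rail in [[-166.1, 48.4], [-93.4, 48.9]]
t 1.85 tcp [523.1 139.5 198.9] jig [-139.6    0.4] jyaw -3.126 tilt 0.14 F [-0.55  0.36 -0.66] Fjig -0.28 -0.6 gap 45.6 q [0.24 0.28 1.66 0.   1.2  0.36]
above [-4.6 -0.3 78.9 -0.1 -0.1  0.9] low [-4.700e+00 -1.000e-01  1.749e+02 -1.000e-01 -1.000e-01  9.000e-01]
```

jog_arm:
  increments: "0.5 -3 0 40 0 0 0.9;0.5 -3 0 80 0 0 0.9;0.5 -3 0 115 0 0 0.9;0.5 -3 0 145 0 0 0.9;0.5 -3 0 165 0 0 0.9;0.5 -3 0 173 0 0 0.9;0.5 -3 0 173 0 0 0.9"

```text
t: 2.55
tcp_pos: [521.3, 135.7, 25.2]
eef_rot: [-0.002, 0.756, 0.655, -0.002]
wrist_force: [-0.2, -0.0, 1.2]
finger_gap: 45.4
```

```bash
python3 - <<'E'
from h import *
st(); print(inc(-110,0,25,np.pi)); print(inc(-51,0,25,np.pi))
E
```

```text
t 2.55 tcp [521.3 135.7  25.2] jig [-135.5   -0.8] jyaw 3.14 tilt 0.26 F [-0.23 -0.04  1.18] Fjig 0.07 -0.22 gap 45.4 q [0.23 0.46 1.89 0.   0.8  0.37]
[-25.5   0.8   0.2  -0.3   0.   -0.1]
[-84.5   0.9   0.2  -0.3   0.   -0.1]
```

jog_arm:
  increments: "0.5 -4 0.8 0 0 0 0;0.5 -8 0.8 0 0 0 0;0.5 -12 0.8 0 0 0 0;0.5 -15 0.8 0 0 0 0;0.5 -18 0.8 0 0 0 0;0.5 -21 0.8 0 0 0 0;0.5 -24 0.8 0 0 0 0;0.5 -27 0.8 0 0 0 0"

```text
t: 3.35
tcp_pos: [519.0, 109.3, 25.7]
eef_rot: [-0.001, 0.756, 0.655, -0.001]
wrist_force: [0.1, 4.5, 4.0]
finger_gap: 45.6
```

jog_arm:
  increments: "0.5 -4 0 0 0 0 0;0.5 -8 0 0 0 0 0;0.5 -12 0 0 0 0 0;0.5 -16 0 0 0 0 0;0.5 -20 0 0 0 0 0;0.5 -24 0 0 0 0 0;0.5 -28 0 0 0 0 0;0.5 -32 0 0 0 0 0"

```text
t: 4.15
tcp_pos: [514.4, 77.3, 25.7]
eef_rot: [-0.001, 0.756, 0.655, -0.001]
wrist_force: [0.4, 3.5, 2.7]
finger_gap: 45.4
```

```bash
python3 - <<'E'
from h import *
st(); print(inc(-51,0,25,np.pi)); grab('top','top1.png')
E
```

```text
t 4.15 tcp [514.4  77.3  25.7] jig [-76.7   0.6] jyaw 3.14 tilt 0.18 F [0.45 3.52 2.72] Fjig -3.55 -0.05 gap 45.4 q [0.13 0.43 1.94 0.   0.77 0.27]
[-25.7  -0.5   0.7  -0.2  -0.1  -0.1]
```

jog_arm:
  increments: "0.5 -4 -0.5 0 0 0 0;0.5 -8 -0.5 0 0 0 0;0.5 -11 -0.5 0 0 0 0;0.5 -14 -0.5 0 0 0 0;0.5 -17 -0.5 0 0 0 0;0.5 -19 -0.5 0 0 0 0;0.5 -21 -0.5 0 0 0 0;0.5 -22 -0.5 0 0 0 0"

```text
t: 5.0
tcp_pos: [510.5, 54.9, 25.6]
eef_rot: [-0.001, 0.756, 0.655, -0.001]
wrist_force: [0.6, 2.9, 1.4]
finger_gap: 45.8
```

```bash
python3 - <<'E'
from h import *
st(); f=grab('top','top2.png')
c=f['pixels'][175:305,170:345]
cv2.imwrite('pics/top2z.png',cv2.resize(c,None,fx=4.5,fy=4.5,interpolation=cv2.INTER_CUBIC))
E
```

```text
t 5.0 tcp [510.5  54.9  25.6] jig [-54.   -0.1] jyaw 3.14 tilt 0.19 F [0.6  2.87 1.44] Fjig -2.93 0.19 gap 45.8 q [0.08 0.42 1.95 0.   0.77 0.23]
```

View pics/top2z.png

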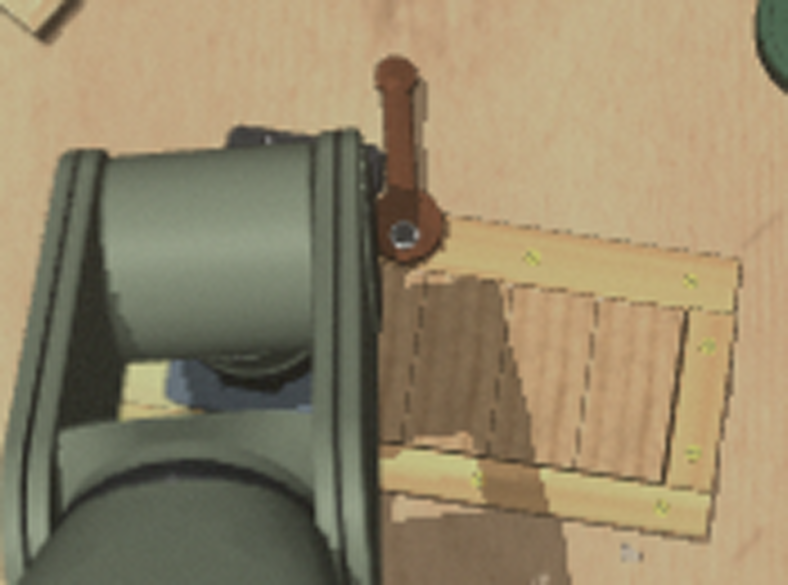

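The row is now within a few mm of the stop: blank 1's front edge is at zoom column 684 and the stop edge at about 688. I'll finish gently and watch the force.

jog_arm:
  increments: "0.5 -1 0 0 0 0 0;0.5 -2 0 0 0 0 0;0.5 -2.5 0 0 0 0 0;0.5 -3 0 0 0 0 0"

```text
t: 5.45
tcp_pos: [510.5, 52.6, 25.7]
eef_rot: [-0.002, 0.756, 0.654, -0.0]
wrist_force: [1.0, 8.2, 1.5]
finger_gap: 45.7
```

jog_arm:
  increments: "0.5 -0.5 0 0 0 0 0;0.5 -1 0 0 0 0 0;0.5 -1.5 0 0 0 0 0;0.5 -2 0 0 0 0 0"

```text
t: 5.85
tcp_pos: [510.9, 52.5, 25.7]
eef_rot: [-0.002, 0.757, 0.654, 0.002]
wrist_force: [1.8, 11.6, 0.7]
finger_gap: 46.0
```

jog_arm:
  increments: "0.5 -3 0 0 0 0 0;0.5 -3 0 0 0 0 0;0.5 -3 0 0 0 0 0;0.5 -3 0 0 0 0 0"

```text
t: 6.25
tcp_pos: [511.0, 52.5, 25.8]
eef_rot: [-0.004, 0.758, 0.653, 0.004]
wrist_force: [1.6, 15.0, 1.1]
finger_gap: 45.7
```

jog_arm:
  increments: "0.5 8 0 0 0 0 0;0.5 16 0 0 0 0 0;0.5 30 0 0 0 0 0;0.5 30 0 -40 0 0 0;0.5 30 0 -90 0 0 0;0.5 30 0 -130 0 0 0;0.5 30 0 -150 0 0 0;0.5 30 0 -150 0 0 0"

```text
t: 7.05
tcp_pos: [517.4, 81.0, 179.3]
eef_rot: [-0.002, 0.757, 0.653, 0.006]
wrist_force: [0.7, -1.0, -0.1]
finger_gap: 45.6
```

```bash
python3 - <<'E'
from h import *
st(); f=grab('wrist','w2.png')
q=3.316-np.pi
for a in [0.0]:
  L=1.77  # lever jig yaw
  print(inc(0,147,170,L))
  p=np.array([-7.8,63.0])
E
```

```text
t 7.05 tcp [517.4  81.  179.3] jig [-80.9   3. ] jyaw 3.135 tilt 0.77 F [ 0.74 -0.96 -0.13] Fjig 0.85 0.87 gap 45.6 q [0.13 0.26 1.74 0.01 1.13 0.27]
[-79.6 145.9   6.3  -0.4  -0.6  78.2]
```

View pics/w2.png

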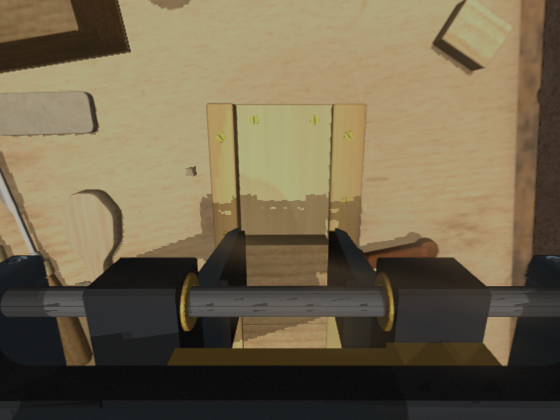

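The row looks closed up (blank 4's rear edge is now at row 236). Next is the lever, with the fingers shut, going to its clockwise side.

```bash
cat >> h.py <<'E'
PV=np.array([-7.8,63.0])
def lev(th,off,z=30,rad=78):
    u=np.array([np.cos(th),np.sin(th)]); n=np.array([np.sin(th),-np.cos(th)])
    p=PV+rad*u+off*n; return inc(p[0],p[1],z,th)
E
python3 - <<'E'
from h import *
print(lev(1.77,40,170))
E
```

```text
[-95.5 146.4   6.1  -0.4  -0.6  78.2]
```

jog_arm:
  increments: "0 -95.5 146.4 6 -0.4 -0.6 78.2;0 -95.5 146.4 6 -0.4 -0.6 78.2;0 -95.5 146.4 6 -0.4 -0.6 78.2;0 -95.5 146.4 6 -0.4 -0.6 78.2;0 -95.5 146.4 6 -0.4 -0.6 78.2;0 -95.5 146.4 6 -0.4 -0.6 78.2;0 -95.5 146.4 6 -0.4 -0.6 78.2;0 -95.5 146.4 6 -0.4 -0.6 78.2"

```text
t: 7.9
tcp_pos: [645.4, -35.0, 167.0]
eef_rot: [-0.0, 0.994, 0.108, -0.002]
wrist_force: [-0.4, 0.6, -0.3]
finger_gap: 0.3
```

```bash
python3 - <<'E'
from h import *
st();print(lev(1.77,40,170))
E
```

```text
t 7.9 tcp [645.4 -35.  167. ] jig [ 16.  146.1] jyaw 1.929 tilt 0.26 F [-0.45  0.59 -0.27] Fjig -0.52 -0.53 gap 0.3 q [-0.07  0.46  1.46  0.    1.22  1.28]
[ 1.2  0.4 -3.  -0.1  0.2  9.1]
```

jog_arm:
  increments: "0 1 0 5 0 0 8;0 1 0 40 0 0 9.1;0 1 0 75 0 0 9.1;0 1 0 105 0 0 9.1;0 1 0 125 0 0 9.1;0 1 0 135 0 0 9.1;0 1 0 137 0 0 9.1;0 1 0 137 0 0 9.1"

```text
t: 8.7
tcp_pos: [645.7, -34.7, 29.6]
eef_rot: [-0.0, 1.0, 0.029, -0.003]
wrist_force: [-0.7, -0.1, 0.3]
finger_gap: 0.6
```

```bash
python3 - <<'E'
from h import *
st();print(lev(1.77,40))
for i,th in enumerate(np.linspace(1.77,2.17,9)[1:]): print(lev(th,27 if i else 31).tolist())
grab('top','top3.png')
E
```

```text
t 8.7 tcp [645.7 -34.7  29.6] jig [ 15.6 146.4] jyaw 1.77 tilt 0.29 F [-0.67 -0.15  0.25] Fjig 0.24 -0.65 gap 0.6 q [-0.07  0.59  1.62  0.    0.94  1.44]
[ 0.9  0.5 -0.4 -0.   0.3 -0. ]
[2.3, -12.4, -0.4, -0.0, 0.3, -2.9]
[3.2, -20.4, -0.4, -0.1, 0.3, -5.7]
[4.0, -24.4, -0.4, -0.1, 0.3, -8.6]
[4.7, -28.5, -0.4, -0.1, 0.3, -11.5]
[5.1, -32.6, -0.4, -0.1, 0.3, -14.3]
[5.4, -36.7, -0.4, -0.1, 0.3, -17.2]
[5.4, -40.8, -0.4, -0.1, 0.3, -20.1]
[5.2, -45.0, -0.4, -0.1, 0.3, -22.9]
```

View pics/top3.png

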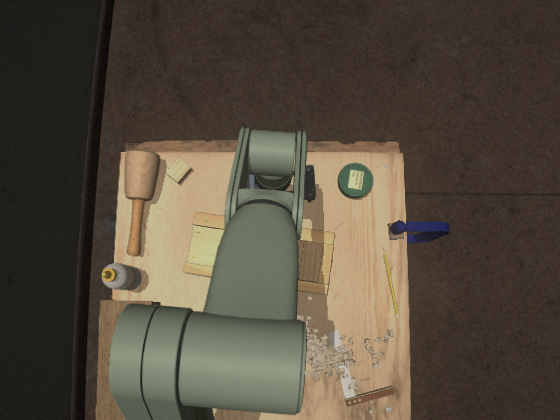

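The arm hides the lever in this view, while the tin (356, 181) and spare block (178, 171) haven't moved. I'll swing the lever along the arc.

jog_arm:
  increments: "0 2 -8 0 0 0 -2;0 2.5 -14 0 0 0 -4;0 3 -20 0 0 0 -6;0 4 -24.4 0 0 0 -8.6;0 4.7 -28.5 0 0 0 -11.5;0 5.1 -32.6 0 0 0 -14.3;0 5.4 -36.7 0 0 0 -17.2;0 5.4 -40.8 0 0 0 -20.1"

```text
t: 9.55
tcp_pos: [649.5, 6.8, 31.0]
eef_rot: [-0.0, 0.979, 0.205, -0.001]
wrist_force: [-0.4, -0.3, 0.7]
finger_gap: 0.6
```

```bash
python3 - <<'E'
from h import *
st()
for i,th in enumerate(np.linspace(2.12,2.6,9)[1:]): print(lev(th,26).tolist())
E
```

```text
t 9.55 tcp [649.5   6.8  31. ] jig [-26.1 144.3] jyaw 2.125 tilt 0.15 F [-0.41 -0.31  0.71] Fjig 0.36 -0.37 gap 0.6 q [-0.01  0.59  1.61 -0.    0.94  1.15]
[0.5, -5.6, 1.0, -0.1, 0.1, -3.2]
[1.7, -10.4, 1.0, -0.1, 0.1, -6.6]
[2.6, -15.2, 1.0, -0.1, 0.1, -10.0]
[3.1, -20.1, 1.0, -0.1, 0.1, -13.5]
[3.4, -25.1, 1.0, -0.1, 0.1, -16.9]
[3.4, -30.0, 1.0, -0.1, 0.1, -20.4]
[3.1, -34.9, 1.0, -0.1, 0.1, -23.8]
[2.5, -39.8, 1.0, -0.1, 0.1, -27.2]
```

jog_arm:
  increments: "0 0.5 -5.6 1 0 0 -3.2;0 1.7 -10.4 1 0 0 -6.6;0 2.6 -15.2 1 0 0 -10;0 3.1 -20.1 1 0 0 -13.5;0 3.4 -25.1 1 0 0 -16.9;0 3.4 -30 1 0 0 -20.4;0 3.1 -34.9 1 0 0 -23.8;0 2.5 -39.8 1 0 0 -27.2"

```text
t: 10.35
tcp_pos: [636.1, 44.9, 30.5]
eef_rot: [-0.0, 0.902, 0.431, -0.001]
wrist_force: [0.8, -1.0, 0.4]
finger_gap: 0.5
```

```bash
python3 - <<'E'
from h import *
st()
for i,th in enumerate(np.linspace(2.6,3.0,9)[1:]): print(lev(th,26).tolist())
f=grab('scene'); im=f['pixels'][160:300,190:390]; cv2.imwrite('pics/s4.png',cv2.resize(im,None,fx=4,fy=4,interpolation=cv2.INTER_CUBIC))
E
```

```text
t 10.35 tcp [636.1  44.9  30.5] jig [-61.8 125.6] jyaw 2.604 tilt 0.09 F [ 0.77 -0.95  0.4 ] Fjig 0.83 0.89 gap 0.5 q [ 0.05  0.57  1.65 -0.    0.93  0.73]
[0.7, -3.7, 0.5, -0.1, 0.1, -2.6]
[1.7, -7.7, 0.5, -0.1, 0.1, -5.5]
[2.5, -11.7, 0.5, -0.1, 0.1, -8.4]
[3.1, -15.8, 0.5, -0.1, 0.1, -11.2]
[3.5, -19.9, 0.5, -0.1, 0.1, -14.1]
[3.7, -24.0, 0.5, -0.1, 0.1, -17.0]
[3.7, -28.1, 0.5, -0.1, 0.1, -19.8]
[3.5, -32.2, 0.5, -0.1, 0.1, -22.7]
```

View pics/s4.png

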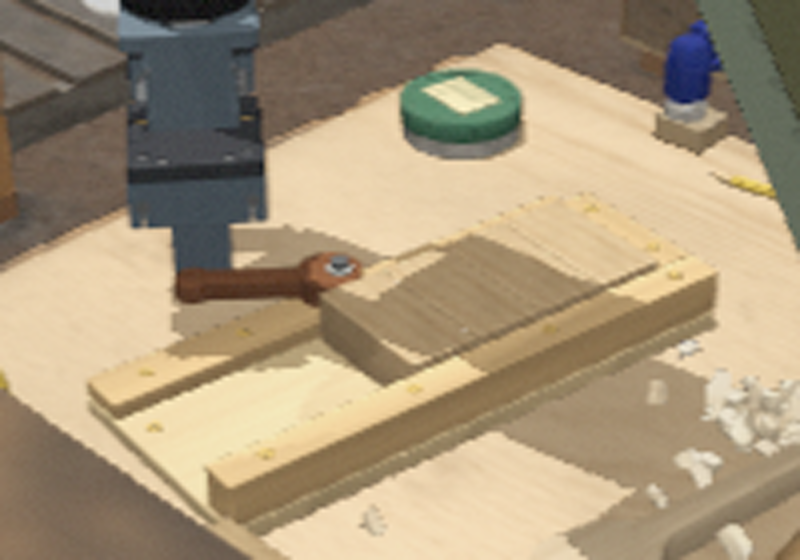

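The scene view shows the lever following the finger (at about 180-330, 285 in the zoom). The row is tight against the stop.

jog_arm:
  increments: "0 0.7 -3.7 0.5 0 0 -2.6;0 1.7 -7.7 0.5 0 0 -5.5;0 2.5 -11.7 0.5 0 0 -8.4;0 3.1 -15.8 0.5 0 0 -11.2;0 3.5 -19.9 0.5 0 0 -14.1"

```text
t: 10.9
tcp_pos: [622.5, 61.0, 30.4]
eef_rot: [-0.0, 0.841, 0.541, -0.001]
wrist_force: [0.1, -0.5, -0.1]
finger_gap: 0.4
```

```bash
python3 - <<'E'
from h import *
st()
for i,th in enumerate(np.linspace(2.85,3.25,9)[1:]): print(th,lev(th,26).tolist())
E
```

```text
t 10.9 tcp [622.5  61.   30.4] jig [-75.9 109.9] jyaw 2.855 tilt 0.07 F [ 0.12 -0.52 -0.07] Fjig 0.5 0.19 gap 0.4 q [0.08 0.56 1.68 0.   0.91 0.51]
2.9 [0.5, -3.2, 0.4, -0.1, 0.0, -2.6]
2.95 [1.6, -7.2, 0.4, -0.1, 0.0, -5.5]
3.0 [2.4, -11.2, 0.4, -0.1, 0.0, -8.3]
3.05 [3.0, -15.3, 0.4, -0.1, 0.0, -11.2]
3.1 [3.4, -19.4, 0.4, -0.1, 0.0, -14.1]
3.15 [3.6, -23.5, 0.4, -0.1, 0.0, -16.9]
3.2 [3.6, -27.6, 0.4, -0.1, 0.0, -19.8]
3.25 [3.4, -31.7, 0.4, -0.1, 0.0, -22.7]
```

jog_arm:
  increments: "0 0.5 -3.2 0.4 0 0 -2.6;0 1.6 -7.2 0.4 0 0 -5.5;0 2.4 -11.2 0.4 0 0 -8.3"

```text
t: 11.2
tcp_pos: [613.6, 68.2, 30.4]
eef_rot: [0.0, 0.799, 0.601, -0.0]
wrist_force: [1.0, -0.8, 0.3]
finger_gap: 0.4
```

```bash
python3 - <<'E'
from h import *
st()
for i,th in enumerate(np.linspace(3.0,3.4,9)[1:]): print(th,lev(th,26).tolist())
E
```

```text
t 11.2 tcp [613.6  68.2  30.4] jig [-81.7 100.1] jyaw 3.002 tilt 0.01 F [ 1.04 -0.76  0.29] Fjig 0.61 1.13 gap 0.4 q [ 0.09  0.55  1.7  -0.    0.9   0.37]
3.05 [0.8, -4.2, 0.4, 0.0, 0.0, -2.7]
3.1 [1.8, -8.2, 0.4, 0.0, 0.0, -5.6]
3.15 [2.6, -12.2, 0.4, 0.0, 0.0, -8.5]
3.2 [3.2, -16.3, 0.4, 0.0, 0.0, -11.3]
3.25 [3.6, -20.4, 0.4, 0.0, 0.0, -14.2]
3.3 [3.8, -24.5, 0.4, 0.0, 0.0, -17.1]
3.35 [3.8, -28.6, 0.4, 0.0, 0.0, -19.9]
3.4 [3.6, -32.7, 0.4, 0.0, 0.0, -22.8]
```

jog_arm:
  increments: "0 0.4 -2 0 0 0 -1.3;0 0.8 -4 0 0 0 -2.7"

```text
t: 11.4
tcp_pos: [610.5, 70.4, 30.8]
eef_rot: [0.0, 0.784, 0.62, 0.001]
wrist_force: [1.6, -0.2, -1.0]
finger_gap: 0.6
```

jog_arm:
  increments: "0 0.4 -2 0 0 0 -1.3;0 0.8 -4 0 0 0 -2.7"

```text
t: 11.6
tcp_pos: [608.0, 72.1, 31.0]
eef_rot: [0.002, 0.769, 0.639, 0.002]
wrist_force: [5.5, 0.1, -2.4]
finger_gap: 0.3
```

```bash
python3 - <<'E'
from h import *
st()
f=grab('scene'); im=f['pixels'][160:300,190:390]; cv2.imwrite('pics/s5.png',cv2.resize(im,None,fx=4,fy=4,interpolation=cv2.INTER_CUBIC))
E
```

```text
t 11.6 tcp [608.   72.1  31. ] jig [-84.8  94. ] jyaw 3.099 tilt 0.26 F [ 5.51  0.1  -2.36] Fjig -0.87 5.45 gap 0.3 q [ 0.1   0.54  1.72 -0.    0.88  0.28]
```

View pics/s5.png

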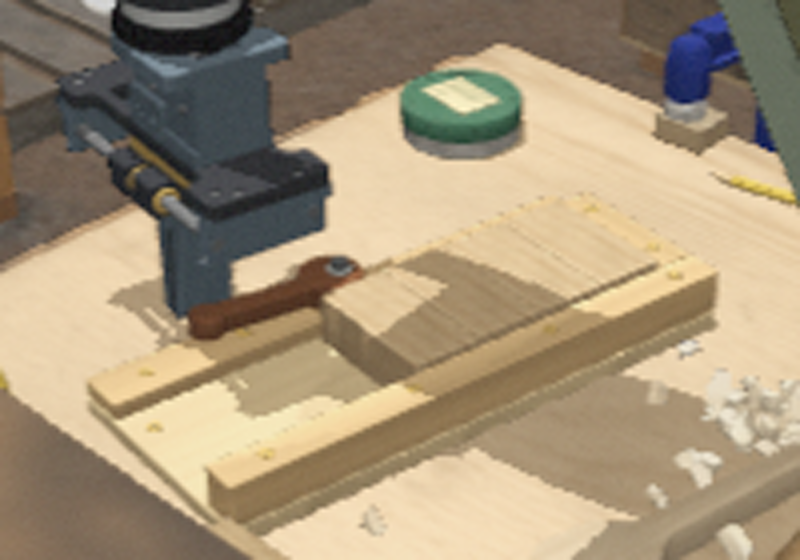

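The lever now lies along the rail (end at about (207, 318) in the zoom) and the resistance has risen to 5.5 N. I'll push a little further and hold.

jog_arm:
  increments: "0 0 -1 0 0 0 0;0 0 -2 0 0 0 0;0 0 -2.5 0 0 0 0;0 0 -2.5 0 0 0 0"

```text
t: 12.05
tcp_pos: [606.5, 72.7, 31.1]
eef_rot: [0.002, 0.769, 0.639, 0.003]
wrist_force: [5.3, -1.4, -3.2]
finger_gap: 0.3
```

```bash
python3 - <<'E'
from h import *
st()
E
```

```text
t 12.05 tcp [606.5  72.7  31.1] jig [-85.2  92.4] jyaw 3.1 tilt 0.4 F [ 5.31 -1.36 -3.19] Fjig 0.6 5.45 gap 0.3 q [ 0.1   0.53  1.72 -0.    0.88  0.28]
```

jog_arm:
  increments: "0 0 -2 0 0 0 0;0 0 -4 0 0 0 0;0 0 -4 0 0 0 0;0 0 -4 0 0 0 0"

```text
t: 12.45
tcp_pos: [604.5, 73.5, 31.3]
eef_rot: [0.003, 0.769, 0.639, 0.004]
wrist_force: [6.3, -0.1, -3.7]
finger_gap: 0.6
```

```bash
python3 - <<'E'
from h import *
st()
E
```

```text
t 12.45 tcp [604.5  73.5  31.3] jig [-85.7  90.4] jyaw 3.099 tilt 0.64 F [ 6.34 -0.12 -3.69] Fjig -0.77 6.29 gap 0.6 q [ 0.1   0.53  1.73 -0.    0.87  0.29]
```

jog_arm:
  increments: "0 0 -2 0 0 0 0;0 0 -5 0 0 0 0;0 0 -5 0 0 0 0;0 0 -5 0 0 0 0"

```text
t: 12.85
tcp_pos: [601.6, 74.6, 31.6]
eef_rot: [0.005, 0.769, 0.639, 0.006]
wrist_force: [5.9, -0.6, -3.2]
finger_gap: 0.5
```

```bash
python3 - <<'E'
from h import *
st()
E
```

```text
t 12.85 tcp [601.6  74.6  31.6] jig [-86.3  87.3] jyaw 3.099 tilt 0.89 F [ 5.95 -0.6  -3.17] Fjig -0.25 5.97 gap 0.5 q [ 0.1   0.52  1.74 -0.    0.86  0.29]
```

The lever is past its lock point by my estimate (end y ≈ 62 in the jig frame, q ≈ 1.4). I'll back away and check.

jog_arm:
  increments: "0 0 4 0 0 0 0;0 0 15 0 0 0 0;0 0 30 0 0 0 0;0 0 40 -40 0 0 0;0 0 40 -90 0 0 0;0 0 40 -140 0 0 0;0 0 40 -180 0 0 0;0 0 40 -200 0 0 0"

```text
t: 13.65
tcp_pos: [638.9, 67.1, 236.9]
eef_rot: [0.006, 0.769, 0.639, 0.009]
wrist_force: [0.5, -0.2, -0.8]
finger_gap: 0.3
```

```bash
python3 - <<'E'
from h import *
st()
s=manip.observe(); print((R.from_quat(np.r_[s['eef_rot'][1:],s['eef_rot'][0]]).inv().apply(np.array([400,-450,300])-s['tcp_pos'])).round())
E
```

```text
t 13.65 tcp [638.9  67.1 236.9] jig [-84.2 125.3] jyaw 3.099 tilt 1.19 F [ 0.5  -0.23 -0.8 ] Fjig 0.16 0.53 gap 0.3 q [0.09 0.4  1.38 0.   1.34 0.27]
[-552. -139.  -69.]
```

Move the arm clear of the top camera.

jog_arm:
  increments: "0 -552 -139 -69 0 0 0;0 -552 -139 -69 0 0 0;0 -552 -139 -69 0 0 0;0 -552 -139 -69 0 0 0;0 -552 -139 -69 0 0 0;0 -552 -139 -69 0 0 0;0 -552 -139 -69 0 0 0;0 -552 -139 -69 0 0 0"

```text
t: 14.45
tcp_pos: [470.2, -295.1, 279.8]
eef_rot: [0.005, 0.769, 0.639, 0.009]
wrist_force: [0.5, 0.4, 0.7]
finger_gap: 0.6
```

jog_arm:
  increments: "0 -200 -50 0 0 0 0;0 -200 -50 0 0 0 0;0 -200 -50 0 0 0 0;0 -200 -50 0 0 0 0;0 -200 -50 0 0 0 0"

```text
t: 14.95
tcp_pos: [381.3, -486.6, 276.5]
eef_rot: [0.004, 0.771, 0.637, 0.008]
wrist_force: [0.3, -0.3, -0.2]
finger_gap: 0.6
```

```bash
python3 - <<'E'
from h import *
st(); f=grab('top','top6.png'); np.savez('top6.npz',**f)
c=f['pixels'][175:305,170:345]
cv2.imwrite('pics/top6z.png',cv2.resize(c,None,fx=4.5,fy=4.5,interpolation=cv2.INTER_CUBIC))
E
```

```text
t 14.95 tcp [ 381.3 -486.6  276.5] jig [500.3 -51.5] jyaw 3.094 tilt 0.99 F [ 0.29 -0.35 -0.16] Fjig 0.3 0.34 gap 0.6 q [-0.93  0.36  1.35  0.02  1.42 -0.75]
```

View pics/top6z.png

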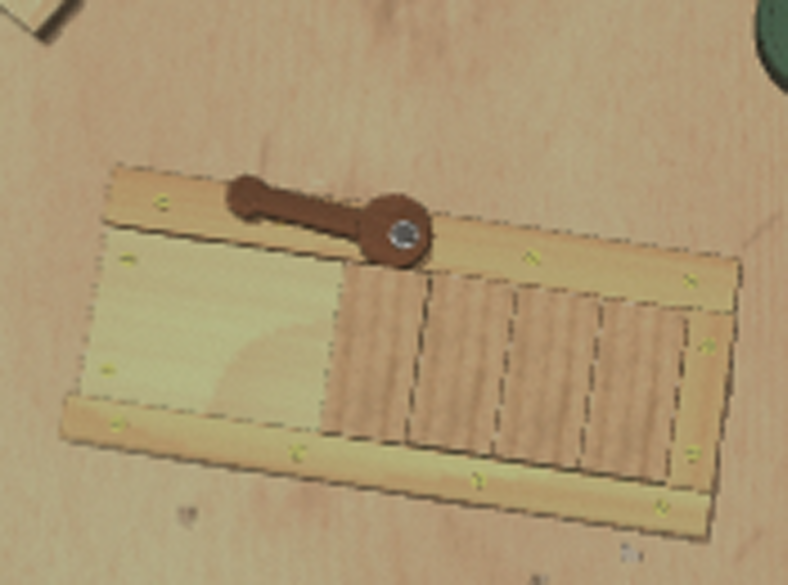

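The row is tight against the stop and the lever lies along the rail, with its end at (247, 196) and bolt at (403, 233) in the zoom. I'll measure both.

```bash
python3 - <<'E'
from h import *
f=dict(np.load('top6.npz'))
Z=lambda l:[(170+(x+.5)/4.5-.5,175+(y+.5)/4.5-.5) for x,y in l]
jj=lambda l,z:np.array([w2j(a) for a in onz(f,Z(l),z)])
a=jj([(403,233)],44);b=jj([(247,196)],41);d=(b-a)[0];print(np.linalg.norm(d),np.arctan2(d[1],d[0])%6.283-1.745)
for x in [[(343,263),(322,432)],[(430,277),(408,442)],[(515,287),(494,455)],[(601,297),(581,467)]]: print(jj(x,44).round(1).tolist())
a=cv2.imread('pics/top0.png').astype(int);b=f['pixels'].astype(int)
for n,(u,v) in dict(tin=(356,181),spare=(178,171)).items(): print(n,abs(a-b)[v-25:v+25,u-25:u+25].max())
E
```

```text
84.8014010537442 1.3035870010772586
[[-36.4, 42.8], [-33.3, -45.6]]
[[9.6, 42.1], [11.3, -44.2]]
[[54.1, 43.4], [56.0, -44.3]]
[[99.1, 44.7], [101.1, -43.9]]
tin 7
spare 7
```

The checks read q ≈ 1.30, the blanks in place within about 1.5 mm, and the bystanders unmoved. There is plenty of time, so I'll go back and press the lever once more to confirm that it's firmly locked.

```bash
python3 - <<'E'
from h import *
print(lev(3.07,60,200))
E
```

```text
[ 5.876e+02  1.504e+02  8.350e+01  9.000e-01 -5.000e-01  1.400e+00]
```

jog_arm:
  increments: "0 588 150 83 0.9 -0.5 1.4;0 588 150 83 0.9 -0.5 1.4;0 588 150 83 0.9 -0.5 1.4;0 588 150 83 0.9 -0.5 1.4;0 588 150 83 0.9 -0.5 1.4;0 588 150 83 0.9 -0.5 1.4;0 588 150 83 0.9 -0.5 1.4;0 588 150 83 0.9 -0.5 1.4"

```text
t: 15.8
tcp_pos: [553.1, -119.7, 227.0]
eef_rot: [-0.0, 0.778, 0.628, -0.0]
wrist_force: [1.1, -0.1, -0.4]
finger_gap: 0.6
```

```bash
python3 - <<'E'
from h import *
st();print(lev(3.07,60,200))
E
```

```text
t 15.8 tcp [ 553.1 -119.7  227. ] jig [112.9  66.7] jyaw 3.071 tilt 0.04 F [ 1.08 -0.15 -0.39] Fjig -0.01 1.09 gap 0.6 q [-0.23  0.3   1.56  0.    1.28 -0.02]
[ 1.98e+02  4.79e+01  2.70e+01 -0.00e+00 -0.00e+00  1.00e-01]
```

jog_arm:
  increments: "0 198 48 20 0 0 0;0 198 48 20 0 0 0;0 198 48 20 0 0 0;0 198 48 20 0 0 0;0 198 48 20 0 0 0;0 198 48 20 0 0 0;0 198 48 20 0 0 0;0 198 48 20 0 0 0"

```text
t: 16.6
tcp_pos: [641.0, 62.6, 207.5]
eef_rot: [-0.0, 0.778, 0.628, -0.0]
wrist_force: [0.2, -0.0, 0.0]
finger_gap: 0.6
```

```bash
python3 - <<'E'
from h import *
st();print(lev(3.07,50,31), lev(3.07,30,31))
E
```

```text
t 16.6 tcp [641.   62.6 207.5] jig [-80.1 128. ] jyaw 3.07 tilt 0.05 F [ 0.19 -0.04  0.03] Fjig 0.01 0.19 gap 0.6 q [0.08 0.43 1.4  0.   1.3  0.29]
[  1.3  -9.5 176.5  -0.    0.    0. ] [  1.3 -29.5 176.6  -0.    0.    0. ]
```

jog_arm:
  increments: "0 1 -5 50 0 0 0;0 1 -9 95 0 0 0;0 1 -9 130 0 0 0;0 1 -9 160 0 0 0;0 1 -9 174 0 0 0;0 1 -9 176 0 0 0;0 1 -18 176 0 0 0;0 1 -26 176 0 0 0"

```text
t: 17.4
tcp_pos: [616.1, 69.0, 33.3]
eef_rot: [0.0, 0.779, 0.628, 0.001]
wrist_force: [1.0, 0.7, -0.1]
finger_gap: 1.1
```

jog_arm:
  increments: "0 0 -1 0 0 0 0;0 0 -2 0 0 0 0;0 0 -3 0 0 0 0;0 0 -4 0 0 0 0"

```text
t: 17.8
tcp_pos: [612.4, 70.0, 33.7]
eef_rot: [0.001, 0.779, 0.628, 0.001]
wrist_force: [0.3, 0.4, -0.1]
finger_gap: 0.4
```

```bash
python3 - <<'E'
from h import *
st()
E
```

```text
t 17.8 tcp [612.4  70.   33.7] jig [-83.3  98.7] jyaw 3.069 tilt 0.17 F [ 0.26  0.41 -0.06] Fjig -0.44 0.2 gap 0.4 q [0.09 0.54 1.7  0.   0.9  0.31]
```

jog_arm:
  increments: "0 0 -1.5 1 0 0 0;0 0 -3 2 0 0 0;0 0 -4.5 2 0 0 0;0 0 -6 2 0 0 0"

```text
t: 18.2
tcp_pos: [606.6, 71.2, 31.5]
eef_rot: [0.001, 0.779, 0.628, 0.001]
wrist_force: [2.4, -0.2, -0.5]
finger_gap: 0.5
```

jog_arm:
  increments: "0 0 -1 0 0 0 0;0 0 -2 0 0 0 0;0 0 -3 0 0 0 0"

```text
t: 18.5
tcp_pos: [604.2, 72.0, 31.6]
eef_rot: [0.001, 0.779, 0.628, 0.002]
wrist_force: [2.0, 0.6, -0.5]
finger_gap: 0.4
```

```bash
python3 - <<'E'
from h import *
st()
E
```

```text
t 18.5 tcp [604.2  72.   31.6] jig [-84.2  90.2] jyaw 3.069 tilt 0.25 F [ 1.96  0.57 -0.53] Fjig -0.84 1.86 gap 0.4 q [0.1  0.53 1.72 0.   0.88 0.31]
```

jog_arm:
  increments: "0 0 -1 0 0 0 0;0 0 -2 0 0 0 0;0 0 -3 0 0 0 0"

```text
t: 18.8
tcp_pos: [602.0, 72.8, 31.8]
eef_rot: [0.002, 0.779, 0.628, 0.003]
wrist_force: [3.9, 0.9, -3.3]
finger_gap: 0.5
```

jog_arm:
  increments: "0 0 -1 0 0 0 0;0 0 -2 0 0 0 0;0 0 -3 0 0 0 0"

```text
t: 19.1
tcp_pos: [600.8, 73.3, 31.9]
eef_rot: [0.003, 0.779, 0.628, 0.004]
wrist_force: [8.0, -1.4, -4.7]
finger_gap: 0.2
```

```bash
python3 - <<'E'
from h import *
st()
E
```

```text
t 19.1 tcp [600.8  73.3  31.9] jig [-85.   86.7] jyaw 3.069 tilt 0.59 F [ 8.   -1.42 -4.72] Fjig 0.28 8.12 gap 0.2 q [ 0.1   0.52  1.74 -0.    0.87  0.32]
```

The resistance climbed to 8 N right where the lever had been left, so it is firmly locked. I'll release and retract.

jog_arm:
  increments: "0 0 2 0 0 0 0;0 0 10 0 0 0 0;0 0 25 0 0 0 0;0 0 40 -30 0 0 0;0 0 40 -80 0 0 0;0 0 40 -130 0 0 0;0 0 40 -180 0 0 0;0 0 40 -210 0 0 0"

```text
t: 19.9
tcp_pos: [638.0, 64.6, 246.9]
eef_rot: [0.004, 0.779, 0.628, 0.006]
wrist_force: [0.7, 1.1, -0.5]
finger_gap: 0.7
```

jog_arm:
  increments: "0 -552 -139 -69 0 0 0;0 -552 -139 -69 0 0 0;0 -552 -139 -69 0 0 0;0 -552 -139 -69 0 0 0;0 -552 -139 -69 0 0 0;0 -552 -139 -69 0 0 0;0 -552 -139 -69 0 0 0;0 -552 -139 -69 0 0 0"

```text
t: 20.7
tcp_pos: [458.9, -291.8, 291.0]
eef_rot: [0.002, 0.778, 0.628, 0.005]
wrist_force: [1.0, 0.3, 0.2]
finger_gap: 0.2
```

jog_arm:
  increments: "0 -200 -50 0 0 0 0;0 -200 -50 0 0 0 0;0 -200 -50 0 0 0 0;0 -200 -50 0 0 0 0;0 -200 -50 0 0 0 0"

```text
t: 21.2
tcp_pos: [364.2, -480.2, 288.3]
eef_rot: [0.001, 0.78, 0.626, 0.005]
wrist_force: [-0.1, 0.6, 0.1]
finger_gap: 0.8
```

```bash
python3 - <<'E'
from h import *
st(); f=grab('top','top7.png'); np.savez('top7.npz',**f)
c=f['pixels'][175:305,170:345]
cv2.imwrite('pics/top7z.png',cv2.resize(c,None,fx=4.5,fy=4.5,interpolation=cv2.INTER_CUBIC))
a=cv2.imread('pics/top0.png').astype(int);b=f['pixels'].astype(int)
for n,(u,v) in dict(tin=(356,181),spare=(178,171)).items(): print(n,abs(a-b)[v-25:v+25,u-25:u+25].max())
for k in ['top6.png','top7.png']:
    im=cv2.imread('pics/'+k); hsv=cv2.cvtColor(im,cv2.COLOR_BGR2HSV)[190:240,200:285]
    m=((hsv[...,2]<125)&(hsv[...,1]>120)&(hsv[...,0]<14)).astype('uint8'); n,l,s,c=cv2.connectedComponentsWithStats(m)
    i=1+s[1:,4].argmax(); print(k,s[i],c[i])
E
```

```text
t 21.2 tcp [ 364.2 -480.2  288.3] jig [496.4 -69.4] jyaw 3.064 tilt 0.54 F [-0.11  0.58  0.11] Fjig -0.56 -0.19 gap 0.8 q [-0.95  0.33  1.37  0.01  1.45 -0.73]
tin 7
spare 8
top6.png [ 21  24  45  20 337] [44.48664688 33.02967359]
top7.png [ 21  24  45  20 341] [44.69501466 33.02346041]
```

View pics/top7z.png

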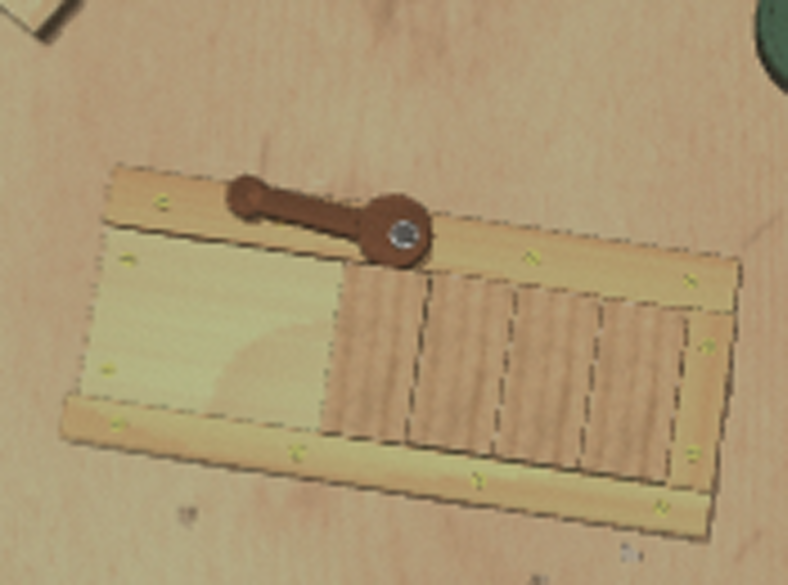

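The picture matches the one before: the lever end is at (247, 196), the row is tight, and the second 8 N push moved nothing visibly. I'm handing the job in.

```bash
python3 -c "
from bench import manip
print(manip.close_job())"
```

```text
the job is handed in; nothing more can be done
None
```

I pushed the four blanks along the fence with the parted fingertips until they stopped against the end stop, holding about 15 N there. With the fingers shut, I then swung the cam lever round and pressed it to about 6 N. I pressed it once more to 8 N to test it, then drew the arm clear and handed the job in at about 21 s. No verdict was reported.

**Row:** the last top views show no gaps. The blanks' rear faces measure within about 1.5 mm of their places. Rough edge picks put blank 4 up to 0.035 rad off square, near the picking error and under the 0.06 limit.

**Lever:** it measures about 1.30 rad and looked the same before and after the 8 N press, so it appears locked. While I was pressing, the finger position had suggested about 1.4. I put the difference down to a millimetre or two of calibration error, or slight spring-back.

**Not measured:** I could not read the force between cam and blank directly; I inferred it from the push on the lever.

**Spare block and wax tin:** both unmoved in the before and after pictures.

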